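# Dig the turner out from the back of the crowded utensil hook and slot it in the block

## Robot

A 7-joint arm with a two-finger parallel gripper is mounted at the origin on the work surface. World frame = base frame: x ahead of the robot, y to its left, z up, the work surface at z = 0. Lengths are in m, angles in rad, forces in N, time in s.
With the tool pointing down it reaches from about 0.4 to 0.875 m from the base axis. Payload 19.3 kg.
Tool frame: the origin (TCP) lies midway between the tips of the shut fingers; the grasp point (between the pads) lies bot.pinch_z behind it (bot.pinch_z is the distance from the TCP to the grasp point, in m); z points along the fingers, y is the line along which they close (so a half turn about z gives the same grasp; the last joint's range is limited). The gripper opens to 85 mm and grips with 20 to 120 N. Pads are 22 mm wide; open, the fingers measure 114 mm over their backs; the gripper's body (76 mm by 85 mm) begins 54 mm behind the grasp point. The pads swing forward as they close: fully open they stand 13 mm farther back than shut.
Start: joints at [-1.284, 0.521, -0.036, 1.599, 0.021, 1.021, -0.113], TCP at [0.218, 0.586, 0.231] pointing down, gripper open.
Joint ranges: [-2.91, 2.91], [-0.3, 2.13], [-1.5, 1.42], [0.17, 2.43], [-1.26, 4.41], [0.16, 1.93], [-2.52, 2.52]. Speed limits (rad/s): [1.89, 1.89, 2.39, 2.39, 3.01, 3.01, 3.01].

## Interface

Orientations are given as [roll, pitch, yaw] about the fixed x, y, z axes, in that order (R = Rz(yaw) Ry(pitch) Rx(roll)).
In Python, from workcell import readout, grab_frame, camera_info, workorder, bot gives the robot as it stands. The module is installed in compiled form; this text tells all that it offers.
- The arm moves only by the tool drive_tool, never from a script. Its argument "targets" is a list of rows, each an object of numbers: "dx", "dy", "dz": the shift along the tool's x, y, z as a fraction of full scale; "yaw": the turn about the tool's z as a fraction of full scale; "fingers": the closure, from 0 (fully open) to 1 (shut). In form: [{"dx": .., "dy": .., "dz": .., "yaw": .., "fingers": ..}, ...]. A call has 1 to 20 rows; each row shifts and turns the commanded pose from where the row before left it, along the tool's axes as they then stand; what a row does not reach is not made up. Full scale, the value 1, is 0.1 m for a shift and 90 degrees for a turn. A row lasts 1/10 s, in which the tool goes at most 50 mm and 8.59 degrees, less where a joint would pass 70% of its speed; a pose out of reach is approached as far as the arm can. A call with a number of a shift or a turn outside -1 to 1 is refused whole. A call with a gripper value outside its range is refused whole. The fingers move at their own pace and stop on an object; "squeeze" is the grip in N (left out, the last holds). Time passes only in rows, so rows that do not move let the fingers close. It gives the time, the measured TCP pose, the force, the opening and the grip force at its end, in the units of the state.
- readout.observe(): the state, without advancing time (a new reading comes with each control period).
- grab_frame(name): name is "side" or "top"; returns the picture (480x640x3 uint8, blue, green, red); there is no depth.
- camera_info(name): a dict with "fx", "fy", "cx", "cy" (pixels), "T" (4x4, takes a point from camera to world coordinates). Camera axes: x right, y up, looking along -z (the intrinsics and any distortion apply to the point x, -y, -z); pixel columns grow to the right and rows downward; lengths in m; the calibration is good to about 2 mm. A picture is of the moment at which its call begins. camera_info takes no time and is no camera call.
- workorder.job_done(): hands the job in; it is judged then, once.
The state is a dict: "clock": time; "qpos": joint angles; "qd": joint speeds; "joint_efforts": joint torques, N m; "position": TCP position; "tool_rot": TCP orientation; "force": force on the tool from outside, world axes, zero at the start; "moment": the same for the moment, N m; "grip_width": finger opening in m; "finger_force": force on a finger pad.
Only numpy, scipy, OpenCV 4.12 (cv2) and the standard library are available. Lean on these libraries where they do the work, as an engineer would, in place of code of your own. Each camera call takes 0.05 s, during which the arm holds its last target. There are 200 camera calls.

## Task

The red-handled steel turner hangs at the back of a crowded hook: first move the black skimmer and the wooden paddle in front of it across to the empty hook, and leave them hanging there. Then take the turner off and stand it blade down in the slotted oak block, right to the bottom of the one slot that is deep enough for it: the three slots look alike but two are shallow, so feel for the deep one gently, without ramming. Leave the other things on the counter where they are.

Things in the scene. Friction and masses are not known exactly. Their poses are not given: they have to be found in the camera images.
- full_hook: The crowded hook: fixed stand with oak foot, 16 mm steel post (top at 289 mm) and one level steel bar, 10 mm thick, axis 280 mm above the counter, running from the post 140 mm along -x towards the robot, then a turned-up black tip at x -146 mm, its top 14 mm above the bar's. Origin: on the counter at the post's axis. Utensils 28 to 43 mm apart on it, the turner next to the post.
- spare_hook: The empty hook, same make, size and axes as the crowded one; each may stand left or right of the other. Has room for both front utensils, one behind the other.
- skimmer: Black skimmer, a 74 mm disc 6 mm thick with holes; front or second on the crowded hook. Origin: the hang point, the inner peak of its loop's roof; z up, x normal to its flat face. Lowest point 170 mm below. About 0.11 kg, varies by a third. Loop handle: see turner_loop. 
- paddle: Wooden paddle, blade 50 mm wide, 78 mm long, 7 mm thick; front or second on the crowded hook. Origin: the hang point, the inner peak of its loop's roof; z up, x normal to its flat face. Lowest point 170 mm below. About 0.11 kg, varies by a third. Loop handle: see turner_loop. 
- turner: Steel turner, red loop handle, flat blade 60 mm wide (y), 80 mm long, 5 mm thick (x), neck 14 x 6 mm; rearmost. Origin: the hang point, the inner peak of its loop's roof; z up, x normal to its flat face. Lowest point 170 mm below. About 0.11 kg, varies by a third. Loop handle: see turner_loop. 
- turner_loop (a point): Centre of the turner's loop hole, 22 mm below its origin. All three loops are alike and stiff: 46 mm wide outside (y), 10 mm thick (x), upright parallel side bars from 10 to 51 mm below the origin (grip across these), roof-shaped top up to 7 mm above the origin; hole 34 mm wide, 45 mm high at its middle.
- turner_edge (a point): Middle of the turner blade's lower edge, 170 mm below the turner's origin. In the grip the tool may sit a few degrees askew, which shifts this edge by several mm.
- block: Fixed oak block 110 (x) by 100 (y) by 115 mm high, left or right. Three like slots open upward, centred at x -32, 0, +32 mm, y 0, each 11 mm (x) by 76 mm (y), mouth chamfered 3 mm. One slot, a different one each time, is deep: floor 22 mm above the counter. The other two end 60 mm above the counter. Origin: centre of its underside.
- jar: White stoneware jar with cork lid, 90 mm wide, 115 mm high; bystander, loose, leave it where it stands. Origin: centre of its underside. 
- mug: Blue mug, 80 mm wide, 85 mm high; bystander, loose, leave it where it stands. Origin: centre of its underside. 
- dark_mill: Black pepper mill, 54 mm wide, 163 mm high; bystander, loose, leave it where it stands. Origin: centre of its underside. 
- light_mill: Pale wooden salt mill, 54 mm wide, 163 mm high; bystander, loose, leave it where it stands. Origin: centre of its underside. 
- flask: Cream stoneware flask, 76 mm wide, 160 mm high; bystander, loose, leave it where it stands. Origin: centre of its underside. 

How it is judged:
On the way, in this order (a step that is already met when the one before it is completed fails the run):
1. the skimmer and the paddle both hang on the formerly empty hook, let go, while the turner still hangs on its own (x of skimmer in the frame of spare_hook between -0.145 and -0.008 m and y of skimmer in the frame of spare_hook between -0.015 and 0.015 m and z of skimmer in the frame of spare_hook between 0.277 and 0.295 m and contact force between each of skimmer, paddle and spare_hook above 0.1 N and x of paddle in the frame of spare_hook between -0.145 and -0.008 m and y of paddle in the frame of spare_hook between -0.015 and 0.015 m and z of paddle in the frame of spare_hook between 0.277 and 0.295 m and contact force between each of skimmer, paddle and the fingers below 0.1 N and x of turner in the frame of full_hook between -0.145 and -0.008 m and y of turner in the frame of full_hook between -0.015 and 0.015 m and z of turner in the frame of full_hook between 0.277 and 0.295 m and contact force between turner and full_hook above 0.1 N), for 0.2 s.
2. the turner stands in the block with its blade at the bottom of the deep slot (z of turner_edge in the frame of block below 0.032 m and x of turner_edge in the frame of block between -0.045 and 0.045 m and y of turner_edge in the frame of block between -0.04 and 0.04 m and angle between turner's own z axis and vertical below 0.2 rad), for 0.2 s.
At the end, for the whole second after the job is handed in: The skimmer and the paddle hang by their loops on the formerly empty hook's bar (between post and upturned tip), and the turner stands upright (within 0.2 rad) in the block, blade edge less than 32 mm above the counter, i.e. at the bottom of the deep slot; all released and still (under 0.03 m/s) (all of step 2 and x of skimmer in the frame of spare_hook between -0.145 and -0.008 m and y of skimmer in the frame of spare_hook between -0.015 and 0.015 m and z of skimmer in the frame of spare_hook between 0.277 and 0.295 m and contact force between each of skimmer, paddle and spare_hook above 0.1 N and x of paddle in the frame of spare_hook between -0.145 and -0.008 m and y of paddle in the frame of spare_hook between -0.015 and 0.015 m and z of paddle in the frame of spare_hook between 0.277 and 0.295 m and linear speed of each of skimmer, paddle, turner below 0.03 m/s); the robot touches nothing.
It fails at once if the turner is rammed into the block (over 40 N) (contact force between turner and block above 40 N).
It fails at once if a bystander (jar, mug, mill or flask) is shifted more than 30 mm or tipped over (distance of any of jar, mug, dark_mill, light_mill, flask from where it was at the start of the episode above 0.03 m or angle between any of jar, mug, dark_mill, light_mill, flask's own z axis and vertical above 0.4 rad).
It also fails if it takes over 72 s, if anything falls off the work surface, if the arm or the gripper's body presses on something with over 40 N, if the wrist force passes 120 N, or if a joint passes its speed limit or range.

## Working session

There is one attempt and no reset: what is moved stays moved. The work goes in short steps, Python scripts to look and compute and a tool call to move; the robot and the scene stay as the last step left them, time stands still between calls to the robot, and variables do not carry over. Pictures are saved under pics/ and viewed, at most 10 in all, crops included, and the job is handed in when it is done.

Besides the shell and the picture viewer there is one more tool, called after ">>>" as a command line: name --argument value ..., lists and objects as JSON in quotes. drive_tool: Moves the arm, as the interface text tells. Shift numbers are shares of 0.1 m and turn numbers shares of 90 degrees, none past 1 either way. Its arguments: {"type":"object","properties":{"targets":{"type":"array","items":{"type":"object","properties":{"dx":{"type":"number","minimum":-1,"maximum":1},"dy":{"type":"number","minimum":-1,"maximum":1},"dz":{"type":"number","minimum":-1,"maximum":1},"yaw":{"type":"number","minimum":-1,"maximum":1},"fingers":{"type":"number"}}}},"squeeze":{"type":"number"}},"required":["targets"]}

```bash
mkdir -p pics
python3 - <<'E'
from workcell import readout, grab_frame, camera_info, bot
import cv2, numpy as np
for n in("side","top"):
    cv2.imwrite(f"pics/{n}0.png",grab_frame(n)); c=camera_info(n); print(n,{k:(np.round(v,4).tolist() if k=="T" else v) for k,v in c.items()})
print(readout.observe(), bot.pinch_z)
E
```

```text
side {'fx': 551.3565830317217, 'fy': 551.3565830317217, 'cx': 315.74427782340575, 'cy': 242.38007565529307, 'T': [[0.9639, 0.1707, -0.2044, 0.3553], [-0.266, 0.657, -0.7054, -0.7459], [0.0139, 0.7343, 0.6787, 0.9132], [0.0, 0.0, 0.0, 1.0]]}
top {'fx': 496.90074286240485, 'fy': 496.90074286240485, 'cx': 329.1320354345962, 'cy': 251.14078525369325, 'T': [[0.0158, 0.9865, -0.1631, 0.3653], [-0.9997, 0.0188, 0.0171, 0.0148], [0.02, 0.1628, 0.9865, 1.3538], [0.0, 0.0, 0.0, 1.0]]}
{'clock': 0.1, 'qpos': array([-1.28419029,  0.52191701, -0.03633157,  1.59990398,  0.02118949,
        1.02108157, -0.1128244 ]), 'qd': array([ 9.05017488e-04, -1.62659160e-03, -4.66572340e-04, -2.88377356e-05,
        1.41751031e-04, -2.26431908e-03, -7.89379762e-04]), 'joint_efforts': array([ 3.53430412e-03, -9.28487992e+01,  1.98413350e+00, -3.70532405e+01,
        1.82251650e-02,  5.43725284e-03, -6.59359944e-05]), 'position': array([0.21823178, 0.58537404, 0.23082337]), 'tool_rot': array([-3.14066863e+00,  5.16148900e-05,  2.78474851e+00]), 'force': array([ 0.44723974, -0.84567192, -0.17744563]), 'moment': array([-0.05867322,  0.0027184 ,  0.00835566]), 'finger_force': 0.0, 'grip_width': 0.08554810910310708} 0.0187
```

View pics/side0.png

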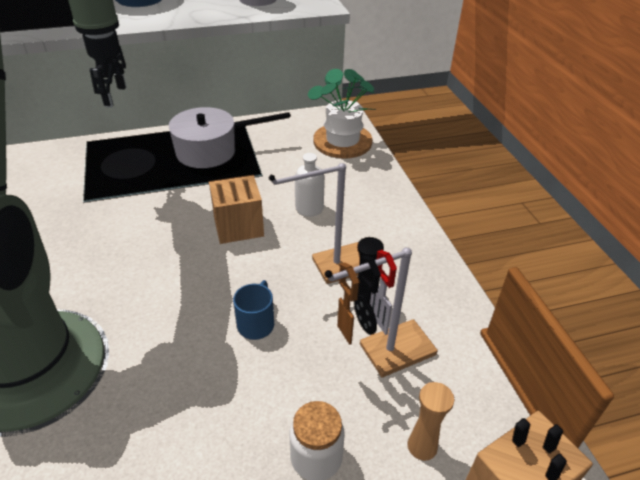

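View pics/top0.png

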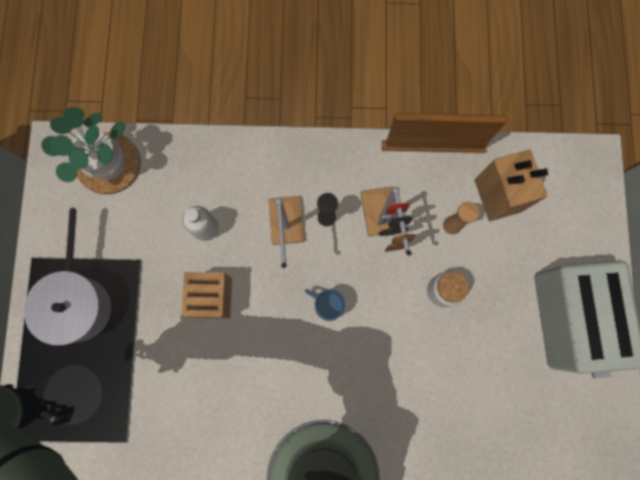

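The side view shows the paddle in front, then the skimmer, then the red turner. The full hook's post top is at about (405,252) and its tip at (329,275). The spare hook's post top is at (340,168) and its tip at (272,179). The block's top is at about (236,190) in side and (205,295) in top. Next I'll zoom in for exact pixels.

Run:
```python
import cv2, numpy as np
t=cv2.imread("pics/top0.png"); s=cv2.imread("pics/side0.png")
def crop(im,x0,y0,w,h,k): return cv2.resize(im[y0:y0+h,x0:x0+w],None,fx=k,fy=k,interpolation=cv2.INTER_CUBIC)
a=crop(t,265,175,160,100,5); 
b=crop(t,170,260,70,65,4)   # block top 280x260
c=crop(s,200,170,80,65,4)  # block side 320x260
low=np.zeros((100*1,800,3),np.uint8)
cv2.imwrite("pics/a.png",a)
d=np.zeros((260,800,3),np.uint8); d[:,:280]=b; d[:,300:620]=c
e=crop(s,260,150,160,66,5)
cv2.imwrite("pics/b.png",np.vstack([d,e])[:600])
f=crop(s,315,225,100,120,5); cv2.imwrite("pics/c.png",f)
```

```text
(no output)
```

View pics/a.png

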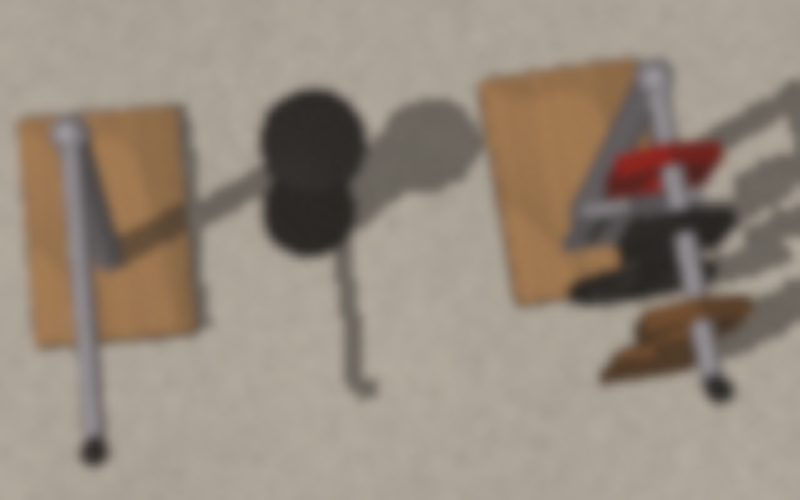

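View pics/b.png

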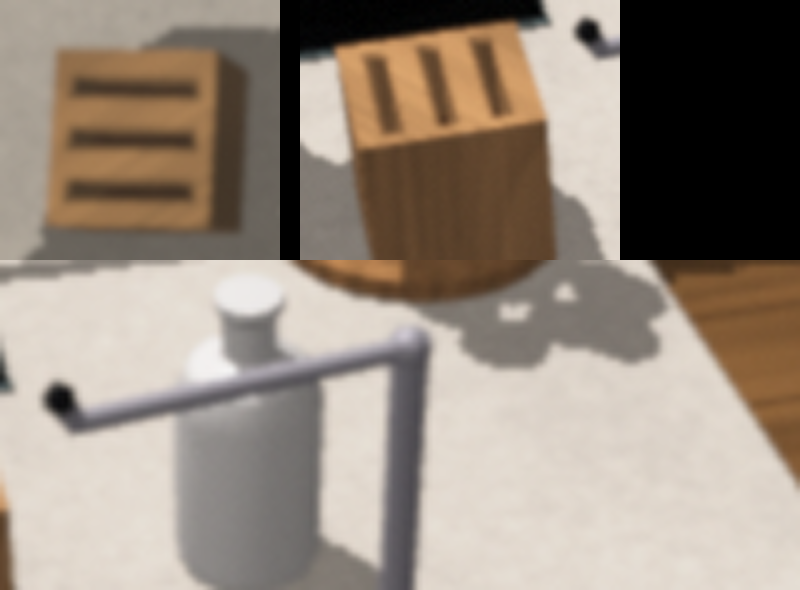

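View pics/c.png

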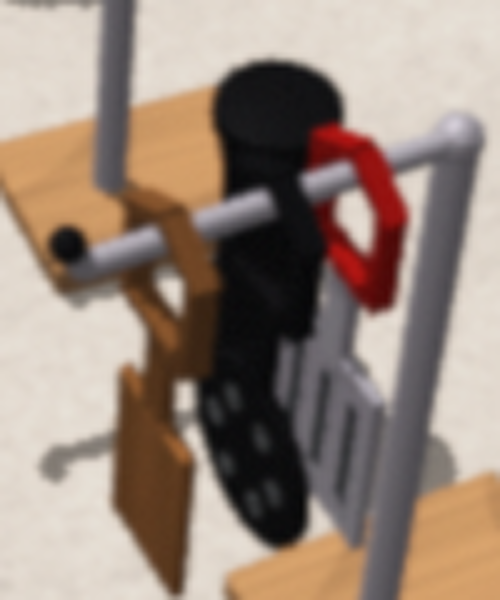

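The crops give these full-frame pixels:
- **Top view, hooks:** full post (395.6,189.6) and tip (408.2,252.6), spare post (278.2,200.6) and tip (283.2,265).
- **Top view, loop peaks:** turner (397,206), skimmer (402,218.5), paddle (405,236.5).
- **Block:** its three slots are clear in both views.

The dark mill stands between the hooks and the flask stands beyond the spare one. Now I'll turn these into positions.

```bash
cat > h.py <<'E'
import numpy as np
from workcell import camera_info
C={n:camera_info(n) for n in("side","top")}
def at_z(n,u,v,z):
    c=C[n];T=np.array(c["T"]);d=T[:3,:3]@np.array([(u-c["cx"])/c["fx"],-(v-c["cy"])/c["fy"],-1]);o=T[:3,3]
    return o+d*(z-o[2])/d[2]
def proj(n,p):
    c=C[n];T=np.array(c["T"]);q=T[:3,:3].T@(np.array(p)-T[:3,3]);return np.array([c["cx"]+c["fx"]*q[0]/-q[2],c["cy"]-c["fy"]*q[1]/-q[2]])
E
python3 - <<'E'
from h import *
np.set_printoptions(precision=4,suppress=True)
P=lambda n,u,v,z,l:print(l,n,at_z(n,u,v,z))
t=lambda x,y:(264.6+x/5,174.6+y/5)
s1=lambda x,y:(259.6+x/5,149.6+(y-260)/5)
s2=lambda x,y:(314.6+x/5,224.6+y/5)
P("top",*t(655,75),.289,"full post");P("top",*t(718,390),.296,"full tip")
P("side",*s2(460,128),.287,"full post");P("side",*s2(68,243),.294,"full tip")
P("top",*t(68,130),.289,"spare post");P("top",*t(93,452),.296,"spare tip")
P("side",*s1(408,340),.287,"spare post");P("side",*s1(60,400),.294,"spare tip")
for l,x,y in(("turner",663,156),("skim",683,218),("paddle",699,308)):P("top",*t(x,y),.292,l)
b=lambda x,y:(169.6+x/4,259.6+y/4)
bs=lambda x,y:(199.6+(x-300)/4,169.6+y/4)
for q in((57,50),(218,52),(210,230),(47,228)):P("top",*b(*q),.115,"corner")
for q in((337,46),(515,22),(547,122),(360,150)):P("side",*bs(*q),.115,"corner")
for q in((134,88),(131,138),(128,190)):P("top",*b(*q),.113,"slot")
for q in((491,77),(436,86),(384,93)):P("side",*bs(*q),.113,"slot")
P("top",*t(313,140),.163,"dark");P("top",468,212,.163,"light");P("top",196,217,.16,"flask");P("top",330,304,.085,"mug");P("top",453,286,.115,"jar")
E
```

```text
full post top [ 0.6829 -0.1494  0.289 ]
full tip top [ 0.5403 -0.1748  0.296 ]
full post side [ 0.6843 -0.1512  0.287 ]
full tip side [ 0.5418 -0.1755  0.294 ]
spare post top [0.6521 0.1103 0.289 ]
spare tip top [0.5082 0.0944 0.296 ]
spare post side [0.6519 0.1075 0.287 ]
spare tip side [0.509  0.0928 0.294 ]
turner top [ 0.6451 -0.1522  0.292 ]
skim top [ 0.6172 -0.1608  0.292 ]
paddle top [ 0.5771 -0.1675  0.292 ]
corner top [0.5102 0.3549 0.115 ]
corner top [0.5108 0.2548 0.115 ]
corner top [0.4005 0.2542 0.115 ]
corner top [0.4001 0.3541 0.115 ]
corner side [0.4039 0.3588 0.115 ]
corner side [0.5123 0.3564 0.115 ]
corner side [0.512  0.2549 0.115 ]
corner side [0.4038 0.2562 0.115 ]
slot top [0.4875 0.3062 0.113 ]
slot top [0.4564 0.3063 0.113 ]
slot top [0.4242 0.3063 0.113 ]
slot side [0.4885 0.308  0.113 ]
slot side [0.4555 0.3074 0.113 ]
slot side [0.4248 0.3083 0.113 ]
dark top [0.6835 0.0008 0.163 ]
light top [ 0.6669 -0.3481  0.163 ]
flask top [0.6412 0.3215 0.16  ]
mug top [ 0.4389 -0.0116  0.085 ]
jar top [ 0.4874 -0.3192  0.115 ]
```

>>> drive_tool --targets '[{"dz":-0.4,"yaw":-0.085,"fingers":0},{"dz":-0.4,"yaw":-0.085,"fingers":0},{"dz":-0.4,"yaw":-0.085,"fingers":0},{"dz":-0.4,"yaw":-0.085,"fingers":0},{"fingers":0}]' --squeeze 60

```text
invalid input
```

```bash
cat > go.py <<'E'
# usage: go.py x y z yawdeg -> totals in full-scale units along the tool axes AFTER the turn (turn first), and axes now
import sys,numpy as np
from scipy.spatial.transform import Rotation as R
from workcell import readout
o=readout.observe(); x,y,z,w=map(float,sys.argv[1:5])
d=np.array([x,y,z])-o["position"]; r=R.from_euler("xyz",o["tool_rot"])
tw=(w-np.degrees(o["tool_rot"][2])+180)%360-180
print("t",round(o["clock"],2),"pos",o["position"].round(4),"rpy",np.degrees(o["tool_rot"]).round(2),"F",o["force"].round(1),"w",round(o["grip_width"],4),"ff",o["finger_force"])
print("now-axes",(r.inv().apply(d)/.1).round(3),"after-turn",((r*R.from_euler("z",-tw,degrees=True)).inv().apply(d)/.1).round(3),"yaw",round(-tw/90,3))
E
python3 go.py 0.577 -0.1685 0.40 189.9
python3 - <<'E'
import numpy as np
for n,px,py,a in(("full",.6836,-.150,9.87),("spare",.652,.109,6.1)):
    c,s=np.cos(np.radians(a)),np.sin(np.radians(a))
    print(n,[(d,round(px-c*d,4),round(py-s*d,4)) for d in(.03,.036,.045,.067,.075,.085,.1,.107,.11,.146,.175,.19)])
E
```

```text
t 0.1 pos [0.2182 0.5854 0.2308] rpy [-179.95    0.    159.55] F [ 0.4 -0.8 -0.2] w 0.0855 ff 0.0
now-axes [-5.995 -5.812 -1.686] after-turn [-2.237 -8.045 -1.686] yaw -0.337
full [(0.03, np.float64(0.654), np.float64(-0.1551)), (0.036, np.float64(0.6481), np.float64(-0.1562)), (0.045, np.float64(0.6393), np.float64(-0.1577)), (0.067, np.float64(0.6176), np.float64(-0.1615)), (0.075, np.float64(0.6097), np.float64(-0.1629)), (0.085, np.float64(0.5999), np.float64(-0.1646)), (0.1, np.float64(0.5851), np.float64(-0.1671)), (0.107, np.float64(0.5782), np.float64(-0.1683)), (0.11, np.float64(0.5752), np.float64(-0.1689)), (0.146, np.float64(0.5398), np.float64(-0.175)), (0.175, np.float64(0.5112), np.float64(-0.18)), (0.19, np.float64(0.4964), np.float64(-0.1826))]
spare [(0.03, np.float64(0.6222), np.float64(0.1058)), (0.036, np.float64(0.6162), np.float64(0.1052)), (0.045, np.float64(0.6073), np.float64(0.1042)), (0.067, np.float64(0.5854), np.float64(0.1019)), (0.075, np.float64(0.5774), np.float64(0.101)), (0.085, np.float64(0.5675), np.float64(0.1)), (0.1, np.float64(0.5526), np.float64(0.0984)), (0.107, np.float64(0.5456), np.float64(0.0976)), (0.11, np.float64(0.5426), np.float64(0.0973)), (0.146, np.float64(0.5068), np.float64(0.0935)), (0.175, np.float64(0.478), np.float64(0.0904)), (0.19, np.float64(0.4631), np.float64(0.0888))]
```

>>> drive_tool --targets '[{"dx":0,"dy":0,"dz":-0.4,"yaw":-0.085,"fingers":0},{"dx":0,"dy":0,"dz":-0.4,"yaw":-0.085,"fingers":0},{"dx":0,"dy":0,"dz":-0.4,"yaw":-0.085,"fingers":0},{"dx":0,"dy":0,"dz":-0.4,"yaw":-0.085,"fingers":0},{"dx":0,"dy":0,"dz":0,"yaw":0,"fingers":0}]' --squeeze 60

```text
clock: 0.6
position: [0.2188, 0.5868, 0.3964]
tool_rot: [3.135, 0.003, -2.96]
force: [0.1, 0.5, -0.5]
grip_width: 0.0855
finger_force: 0.0
```

```bash
python3 go.py 0.577 -0.1685 0.40 189.9
```

```text
t 0.6 pos [0.2188 0.5868 0.3964] rpy [ 1.7964e+02  1.7000e-01 -1.6957e+02] F [ 0.1  0.5 -0.5] w 0.0855 ff 0.0
now-axes [-2.156 -8.076 -0.08 ] after-turn [-2.23  -8.056 -0.08 ] yaw 0.006
```

>>> drive_tool --targets '[{"dx":-0.11,"dy":-0.4,"dz":0,"yaw":0,"fingers":0},{"dx":-0.11,"dy":-0.4,"dz":0,"yaw":0,"fingers":0},{"dx":-0.11,"dy":-0.4,"dz":0,"yaw":0,"fingers":0},{"dx":-0.11,"dy":-0.4,"dz":0,"yaw":0,"fingers":0},{"dx":-0.11,"dy":-0.4,"dz":0,"yaw":0,"fingers":0},{"dx":-0.11,"dy":-0.4,"dz":0,"yaw":0,"fingers":0},{"dx":-0.11,"dy":-0.4,"dz":0,"yaw":0,"fingers":0},{"dx":-0.11,"dy":-0.4,"dz":0,"yaw":0,"fingers":0},{"dx":-0.11,"dy":-0.4,"dz":0,"yaw":0,"fingers":0},{"dx":-0.11,"dy":-0.4,"dz":0,"yaw":0,"fingers":0},{"dx":-0.11,"dy":-0.4,"dz":0,"yaw":0,"fingers":0},{"dx":-0.11,"dy":-0.4,"dz":0,"yaw":0,"fingers":0},{"dx":-0.11,"dy":-0.4,"dz":0,"yaw":0,"fingers":0},{"dx":-0.11,"dy":-0.4,"dz":0,"yaw":0,"fingers":0},{"dx":-0.11,"dy":-0.4,"dz":0,"yaw":0,"fingers":0},{"dx":-0.11,"dy":-0.4,"dz":0,"yaw":0,"fingers":0},{"dx":-0.11,"dy":-0.4,"dz":0,"yaw":0,"fingers":0},{"dx":-0.11,"dy":-0.4,"dz":0,"yaw":0,"fingers":0},{"dx":-0.11,"dy":-0.4,"dz":0,"yaw":0,"fingers":0},{"dx":0,"dy":0,"dz":0,"yaw":0,"fingers":0}]'

```text
clock: 2.6
position: [0.5585, -0.1306, 0.3902]
tool_rot: [-3.14, -0.002, -2.97]
force: [-0.1, 0.2, -0.2]
grip_width: 0.0853
finger_force: 0.0
```

```bash
python3 go.py 0.577 -0.1685 0.235 189.9
```

```text
t 2.6 pos [ 0.5585 -0.1306  0.3902] rpy [-1.7988e+02 -1.1000e-01 -1.7019e+02] F [-0.1  0.2 -0.2] w 0.0853 ff 0.0
now-axes [-0.121 -0.402  1.553] after-turn [-0.12  -0.402  1.553] yaw -0.001
```

>>> drive_tool --targets '[{"dx":-0.12,"dy":-0.4,"dz":0,"yaw":0,"fingers":0},{"dx":0,"dy":0,"dz":0.3,"yaw":0,"fingers":0},{"dx":0,"dy":0,"dz":0.3,"yaw":0,"fingers":0},{"dx":0,"dy":0,"dz":0,"yaw":0,"fingers":0},{"dx":0,"dy":0,"dz":0,"yaw":0,"fingers":0}]'

```text
clock: 3.1
position: [0.5769, -0.1627, 0.3318]
tool_rot: [3.142, -0.001, -2.964]
force: [0.8, 0.5, 0.2]
grip_width: 0.0852
finger_force: 0.0
```

```bash
python3 go.py 0.577 -0.1685 0.235 189.9; python3 -c "
from workcell import grab_frame
import cv2,numpy as np
s=grab_frame('side');t=grab_frame('top')
f=lambda i,x,y:cv2.resize(i[y:y+150,x:x+100],None,fx=4,fy=4,interpolation=cv2.INTER_CUBIC)
cv2.imwrite('pics/d.png',np.hstack([f(s,310,170),f(t,350,160)]))"
```

```text
t 3.1 pos [ 0.5769 -0.1627  0.3318] rpy [ 1.8000e+02 -3.0000e-02 -1.6984e+02] F [0.8 0.5 0.2] w 0.0852 ff 0.0
now-axes [ 0.009 -0.058  0.968] after-turn [ 0.009 -0.058  0.968] yaw 0.003
```

View pics/d.png

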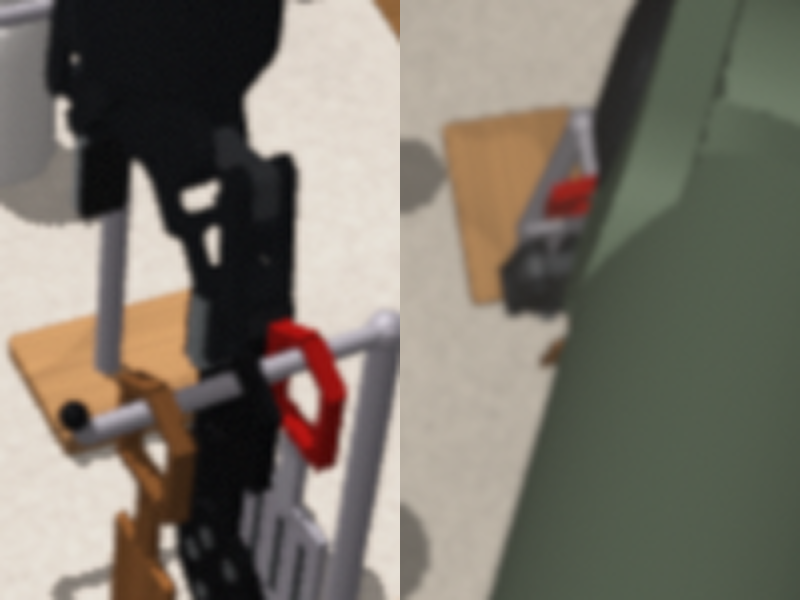

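The gripper is above the bar, fingers straddling the paddle plane, and nothing has been touched. Now I'll go down and grip.

>>> drive_tool --targets '[{"dx":0,"dy":-0.06,"dz":0.15,"yaw":0,"fingers":0},{"dx":0,"dy":0,"dz":0.22,"yaw":0,"fingers":0},{"dx":0,"dy":0,"dz":0.2,"yaw":0,"fingers":0},{"dx":0,"dy":0,"dz":0.2,"yaw":0,"fingers":0},{"dx":0,"dy":0,"dz":0.2,"yaw":0,"fingers":0},{"dx":0,"dy":0,"dz":0,"yaw":0,"fingers":0.2},{"dx":0,"dy":0,"dz":0,"yaw":0,"fingers":0.4},{"dx":0,"dy":0,"dz":0,"yaw":0,"fingers":0.6},{"dx":0,"dy":0,"dz":0,"yaw":0,"fingers":1},{"dx":0,"dy":0,"dz":0,"yaw":0,"fingers":1},{"dx":0,"dy":0,"dz":0,"yaw":0,"fingers":1},{"dx":0,"dy":0,"dz":0,"yaw":0,"fingers":1},{"dx":0,"dy":0,"dz":0,"yaw":0,"fingers":1}]'

```text
clock: 4.5
position: [0.5786, -0.1689, 0.2357]
tool_rot: [-3.141, 0.002, -2.964]
force: [-1.0, 0.9, 7.6]
grip_width: 0.0449
finger_force: 60.5
```

```bash
python3 go.py 0.577 -0.1685 0.235 189.9
```

```text
t 4.5 pos [ 0.5786 -0.1689  0.2357] rpy [-1.7996e+02  1.3000e-01 -1.6984e+02] F [-1.   0.9  7.6] w 0.0449 ff 60.54895725566894
now-axes [0.015 0.007 0.007] after-turn [0.015 0.007 0.007] yaw 0.003
```

>>> drive_tool --targets '[{"dx":0,"dy":0,"dz":-0.1,"yaw":0,"fingers":1},{"dx":0,"dy":0,"dz":-0.15,"yaw":0,"fingers":1},{"dx":0,"dy":0,"dz":0,"yaw":0,"fingers":1},{"dx":0,"dy":0,"dz":0,"yaw":0,"fingers":1},{"dx":0,"dy":0,"dz":0,"yaw":0,"fingers":1}]'

```text
clock: 5.0
position: [0.5778, -0.1687, 0.259]
tool_rot: [3.141, -0.0, -2.964]
force: [0.8, -0.3, -0.8]
grip_width: 0.0452
finger_force: 61.2
```

```bash
python3 go.py 0.492 -0.1833 0.2605 189.9
```

```text
t 5.0 pos [ 0.5778 -0.1687  0.259 ] rpy [ 1.7999e+02 -3.0000e-02 -1.6984e+02] F [ 0.8 -0.3 -0.8] w 0.0452 ff 61.21199503540993
now-axes [ 0.87   0.007 -0.015] after-turn [ 0.87   0.003 -0.015] yaw 0.003
```

>>> drive_tool --targets '[{"dx":0.1,"dy":0,"dz":-0.015,"yaw":0,"fingers":1},{"dx":0.15,"dy":0,"dz":0,"yaw":0,"fingers":1},{"dx":0.15,"dy":0,"dz":0,"yaw":0,"fingers":1},{"dx":0.15,"dy":0,"dz":0,"yaw":0,"fingers":1},{"dx":0.15,"dy":0,"dz":0,"yaw":0,"fingers":1},{"dx":0.15,"dy":0,"dz":0,"yaw":0,"fingers":1},{"dx":0,"dy":0,"dz":0,"yaw":0,"fingers":1}]'

```text
clock: 5.7
position: [0.4921, -0.1845, 0.2609]
tool_rot: [3.141, -0.001, -2.966]
force: [0.8, 0.6, -0.3]
grip_width: 0.0451
finger_force: 61.2
```

```bash
python3 go.py 0.463 0.0888 0.2605 186.1
```

```text
t 5.7 pos [ 0.4921 -0.1845  0.2609] rpy [ 1.7998e+02 -4.0000e-02 -1.6994e+02] F [ 0.8  0.6 -0.3] w 0.0451 ff 61.227683164179325
now-axes [-0.191  2.742  0.005] after-turn [-1.000e-03  2.748e+00  5.000e-03] yaw 0.044
```

>>> drive_tool --targets '[{"dx":0,"dy":0.15,"dz":0,"yaw":0.044,"fingers":1},{"dx":0,"dy":0.3,"dz":0,"yaw":0,"fingers":1},{"dx":0,"dy":0.35,"dz":0,"yaw":0,"fingers":1},{"dx":0,"dy":0.35,"dz":0,"yaw":0,"fingers":1},{"dx":0,"dy":0.35,"dz":0,"yaw":0,"fingers":1},{"dx":0,"dy":0.35,"dz":0,"yaw":0,"fingers":1},{"dx":0,"dy":0.35,"dz":0,"yaw":0,"fingers":1},{"dx":0,"dy":0.3,"dz":0,"yaw":0,"fingers":1},{"dx":0,"dy":0.25,"dz":0,"yaw":0,"fingers":1},{"dx":0,"dy":0,"dz":0,"yaw":0,"fingers":1},{"dx":0,"dy":0,"dz":0,"yaw":0,"fingers":1}]'

```text
clock: 6.8
position: [0.4634, 0.0896, 0.2607]
tool_rot: [-3.141, -0.0, -3.032]
force: [-0.1, -0.6, 0.1]
grip_width: 0.0451
finger_force: 61.5
```

```bash
python3 go.py 0.6082 0.1042 0.2605 186.1;  python3 -c "
from workcell import grab_frame
import cv2,numpy as np
s=grab_frame('side')
cv2.imwrite('pics/e.png',cv2.resize(s[100:300,180:380],None,fx=3,fy=3,interpolation=cv2.INTER_CUBIC))"
```

```text
t 6.8 pos [0.4634 0.0896 0.2607] rpy [-1.7999e+02 -2.0000e-02 -1.7375e+02] F [-0.1 -0.6  0.1] w 0.0451 ff 61.46466444712132
now-axes [-1.455e+00 -1.200e-02  1.000e-03] after-turn [-1.455e+00 -8.000e-03  1.000e-03] yaw 0.002
```

View pics/e.png

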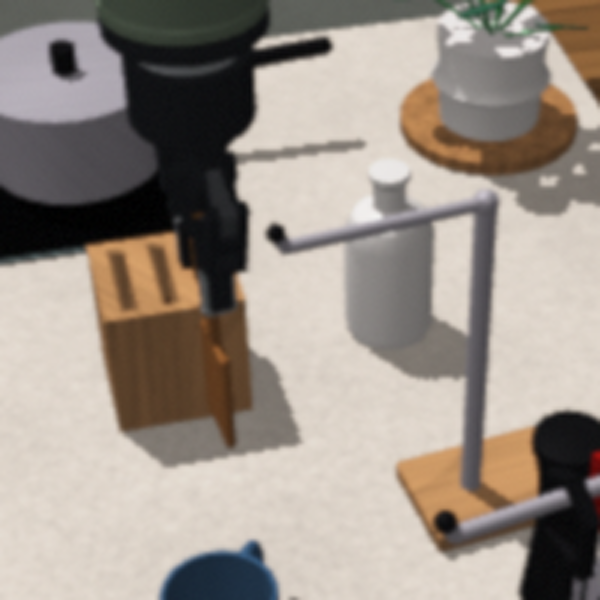

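The paddle is held in front of the spare hook's tip, clear of the mug and block. Sliding it onto the bar.

>>> drive_tool --targets '[{"dx":-0.12,"dy":-0.01,"dz":0,"yaw":0,"fingers":1},{"dx":-0.15,"dy":0,"dz":0,"yaw":0,"fingers":1},{"dx":-0.15,"dy":0,"dz":0,"yaw":0,"fingers":1},{"dx":-0.15,"dy":0,"dz":0,"yaw":0,"fingers":1},{"dx":-0.15,"dy":0,"dz":0,"yaw":0,"fingers":1},{"dx":-0.15,"dy":0,"dz":0,"yaw":0,"fingers":1},{"dx":-0.15,"dy":0,"dz":0,"yaw":0,"fingers":1},{"dx":-0.15,"dy":0,"dz":0,"yaw":0,"fingers":1},{"dx":-0.15,"dy":0,"dz":0,"yaw":0,"fingers":1},{"dx":-0.12,"dy":0,"dz":0,"yaw":0,"fingers":1},{"dx":0,"dy":0,"dz":0,"yaw":0,"fingers":1},{"dx":0,"dy":0,"dz":0,"yaw":0,"fingers":1}]'

```text
clock: 8.05
position: [0.607, 0.1031, 0.2604]
tool_rot: [-3.141, -0.001, -3.034]
force: [-0.9, 0.2, -0.2]
grip_width: 0.0449
finger_force: 61.4
```

```bash
python3 go.py 0.6082 0.1042 0.237 186.1
```

```text
t 8.05 pos [0.607  0.1031 0.2604] rpy [-1.7998e+02 -3.0000e-02 -1.7386e+02] F [-0.9  0.2 -0.2] w 0.0449 ff 61.423988160677254
now-axes [-0.013  0.009  0.234] after-turn [-0.013  0.009  0.234] yaw 0.0
```

Lowering it onto the bar in small steps, then releasing.

>>> drive_tool --targets '[{"dx":0,"dy":0,"dz":0.1,"yaw":0,"fingers":1},{"dx":0,"dy":0,"dz":0.08,"yaw":0,"fingers":1},{"dx":0,"dy":0,"dz":0.04,"yaw":0,"fingers":1},{"dx":0,"dy":0,"dz":0,"yaw":0,"fingers":1},{"dx":0,"dy":0,"dz":0,"yaw":0,"fingers":1}]'

```text
clock: 8.55
position: [0.6069, 0.104, 0.2389]
tool_rot: [-3.142, 0.0, -3.033]
force: [0.7, 0.3, -0.8]
grip_width: 0.0452
finger_force: 61.4
```

```bash
python3 go.py 0.6082 0.1042 0.237 186.1
```

```text
t 8.55 pos [0.6069 0.104  0.2389] rpy [-180.     0.  -173.8] F [ 0.7  0.3 -0.8] w 0.0452 ff 61.429358585737646
now-axes [-0.014  0.001  0.019] after-turn [-0.014  0.001  0.019] yaw 0.001
```

>>> drive_tool --targets '[{"dx":0,"dy":0,"dz":0.025,"yaw":0,"fingers":1},{"dx":0,"dy":0,"dz":0,"yaw":0,"fingers":1},{"dx":0,"dy":0,"dz":0,"yaw":0,"fingers":0.4},{"dx":0,"dy":0,"dz":0,"yaw":0,"fingers":0.3},{"dx":0,"dy":0,"dz":0,"yaw":0,"fingers":0},{"dx":0,"dy":0,"dz":0,"yaw":0,"fingers":0},{"dx":0,"dy":0,"dz":0,"yaw":0,"fingers":0},{"dx":0,"dy":0,"dz":-0.15,"yaw":0,"fingers":0},{"dx":0,"dy":0,"dz":-0.3,"yaw":0,"fingers":0},{"dx":0,"dy":0,"dz":-0.4,"yaw":0,"fingers":0},{"dx":0,"dy":0,"dz":-0.3,"yaw":0,"fingers":0},{"dx":0,"dy":0,"dz":0,"yaw":0,"fingers":0}]'

```text
clock: 9.75
position: [0.6082, 0.104, 0.3554]
tool_rot: [3.141, 0.006, -3.034]
force: [0.2, -0.3, -0.9]
grip_width: 0.0855
finger_force: 0.0
```

```bash
python3 go.py 0.6172 -0.1615 0.35 189.9
```

```text
t 9.75 pos [0.6082 0.104  0.3554] rpy [ 179.95    0.34 -173.82] F [ 0.2 -0.3 -0.9] w 0.0855 ff 0.0
now-axes [ 0.196 -2.65   0.05 ] after-turn [ 0.368 -2.631  0.05 ] yaw -0.041
```

>>> drive_tool --targets '[{"dx":0.04,"dy":-0.25,"dz":0,"yaw":-0.041,"fingers":0},{"dx":0.045,"dy":-0.35,"dz":0,"yaw":0,"fingers":0},{"dx":0.045,"dy":-0.35,"dz":0,"yaw":0,"fingers":0},{"dx":0.045,"dy":-0.35,"dz":0,"yaw":0,"fingers":0},{"dx":0.045,"dy":-0.35,"dz":0,"yaw":0,"fingers":0},{"dx":0.045,"dy":-0.35,"dz":0,"yaw":0,"fingers":0},{"dx":0.045,"dy":-0.35,"dz":0,"yaw":0,"fingers":0},{"dx":0.045,"dy":-0.28,"dz":0,"yaw":0,"fingers":0},{"dx":0,"dy":0,"dz":0,"yaw":0,"fingers":0},{"dx":0,"dy":0,"dz":0,"yaw":0,"fingers":0}]'

```text
clock: 10.75
position: [0.6152, -0.1613, 0.3507]
tool_rot: [3.141, -0.001, -2.97]
force: [0.2, 0.3, -0.6]
grip_width: 0.085
finger_force: 0.0
```

```bash
python3 go.py 0.6172 -0.1615 0.235 189.9
python3 - <<'E'
from h import *
# predicted side-view pixels of roof-top peaks and bars, for checking loop positions
c,s=np.cos(np.radians(9.87)),np.sin(np.radians(9.87))
for d in(.036,.067,.107): print(d,[proj("side",(.6836-c*(d+e),-.150-s*(d+e),.292)).round(1) for e in(-.005,.005)])
from workcell import grab_frame
import cv2
s=grab_frame("side"); cv2.imwrite("pics/f.png",np.hstack([cv2.resize(s[y:y+120,x:x+80],None,fx=5,fy=5,interpolation=cv2.INTER_CUBIC) for x,y in((345,235),(275,150))]))
E
```

```text
t 10.75 pos [ 0.6152 -0.1613  0.3507] rpy [ 1.7998e+02 -3.0000e-02 -1.7017e+02] F [ 0.2  0.3 -0.6] w 0.085 ff 0.0
now-axes [-0.02  -0.006  1.157] after-turn [-0.02  -0.006  1.157] yaw -0.001
0.036 [array([390.1, 253. ]), array([384.8, 254.8])]
0.067 [array([373.6, 258.5]), array([368.2, 260.3])]
0.107 [array([351.7, 265.8]), array([346.1, 267.7])]
```

View pics/f.png

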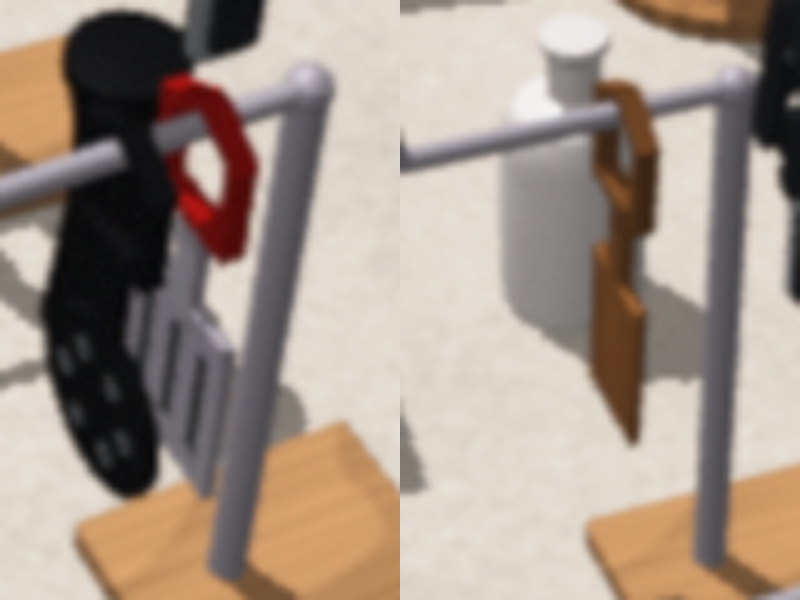

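The paddle hangs on the spare bar, with its peak at about (400,168) in the full frame. The skimmer is at about (372,262) and the turner at (386,253), where I predicted them. Down to the skimmer.

>>> drive_tool --targets '[{"dx":-0.02,"dy":0,"dz":0.25,"yaw":0,"fingers":0},{"dx":0,"dy":0,"dz":0.25,"yaw":0,"fingers":0},{"dx":0,"dy":0,"dz":0.25,"yaw":0,"fingers":0},{"dx":0,"dy":0,"dz":0.2,"yaw":0,"fingers":0},{"dx":0,"dy":0,"dz":0.2,"yaw":0,"fingers":0},{"dx":0,"dy":0,"dz":0,"yaw":0,"fingers":0.2},{"dx":0,"dy":0,"dz":0,"yaw":0,"fingers":0.4},{"dx":0,"dy":0,"dz":0,"yaw":0,"fingers":0.6},{"dx":0,"dy":0,"dz":0,"yaw":0,"fingers":1},{"dx":0,"dy":0,"dz":0,"yaw":0,"fingers":1},{"dx":0,"dy":0,"dz":0,"yaw":0,"fingers":1},{"dx":0,"dy":0,"dz":0,"yaw":0,"fingers":1},{"dx":0,"dy":0,"dz":0,"yaw":0,"fingers":1}]'

```text
clock: 12.1
position: [0.618, -0.1608, 0.2374]
tool_rot: [-3.141, 0.002, -2.969]
force: [0.4, 1.4, 6.4]
grip_width: 0.045
finger_force: 58.9
```

>>> drive_tool --targets '[{"dx":0,"dy":0,"dz":-0.1,"yaw":0,"fingers":1},{"dx":0,"dy":0,"dz":-0.15,"yaw":0,"fingers":1},{"dx":0,"dy":0,"dz":0,"yaw":0,"fingers":1},{"dx":0,"dy":0,"dz":0,"yaw":0,"fingers":1},{"dx":0,"dy":0,"dz":0,"yaw":0,"fingers":1}]'

```text
clock: 12.6
position: [0.6171, -0.1607, 0.2608]
tool_rot: [3.141, -0.001, -2.969]
force: [-0.5, -0.9, -0.1]
grip_width: 0.0454
finger_force: 58.7
```

```bash
python3 go.py 0.492 -0.1833 0.2605 189.9
```

```text
t 12.6 pos [ 0.6171 -0.1607  0.2608] rpy [ 1.7998e+02 -4.0000e-02 -1.7011e+02] F [-0.5 -0.9 -0.1] w 0.0454 ff 58.664784617722034
now-axes [ 1.271 -0.008  0.004] after-turn [ 1.271 -0.008  0.004] yaw -0.0
```

>>> drive_tool --targets '[{"dx":0.12,"dy":0,"dz":0,"yaw":0,"fingers":1},{"dx":0.15,"dy":-0.01,"dz":0,"yaw":0,"fingers":1},{"dx":0.15,"dy":0,"dz":0,"yaw":0,"fingers":1},{"dx":0.15,"dy":0,"dz":0,"yaw":0,"fingers":1},{"dx":0.15,"dy":0,"dz":0,"yaw":0,"fingers":1},{"dx":0.15,"dy":0,"dz":0,"yaw":0,"fingers":1},{"dx":0.15,"dy":0,"dz":0,"yaw":0,"fingers":1},{"dx":0.15,"dy":0,"dz":0,"yaw":0,"fingers":1},{"dx":0.1,"dy":0,"dz":0,"yaw":0,"fingers":1},{"dx":0,"dy":0,"dz":0,"yaw":0,"fingers":1}]'

```text
clock: 13.6
position: [0.4915, -0.1839, 0.2613]
tool_rot: [3.141, -0.0, -2.97]
force: [-0.5, -0.4, -0.0]
grip_width: 0.0452
finger_force: 58.7
```

```bash
python3 go.py 0.463 0.0888 0.2605 186.1
```

```text
t 13.6 pos [ 0.4915 -0.1839  0.2613] rpy [ 1.7999e+02 -2.0000e-02 -1.7016e+02] F [-0.5 -0.4 -0. ] w 0.0452 ff 58.70653306134045
now-axes [-0.185  2.736  0.008] after-turn [-0.006  2.742  0.008] yaw 0.042
```

>>> drive_tool --targets '[{"dx":0,"dy":0.15,"dz":0,"yaw":0.042,"fingers":1},{"dx":0,"dy":0.3,"dz":0,"yaw":0,"fingers":1},{"dx":0,"dy":0.35,"dz":0,"yaw":0,"fingers":1},{"dx":0,"dy":0.35,"dz":0,"yaw":0,"fingers":1},{"dx":0,"dy":0.35,"dz":0,"yaw":0,"fingers":1},{"dx":0,"dy":0.35,"dz":0,"yaw":0,"fingers":1},{"dx":0,"dy":0.35,"dz":0,"yaw":0,"fingers":1},{"dx":0,"dy":0.3,"dz":0,"yaw":0,"fingers":1},{"dx":0,"dy":0.24,"dz":0,"yaw":0,"fingers":1},{"dx":0,"dy":0,"dz":0,"yaw":0,"fingers":1},{"dx":0,"dy":0,"dz":0,"yaw":0,"fingers":1}]'

```text
clock: 14.7
position: [0.4626, 0.0891, 0.2612]
tool_rot: [-3.141, -0.0, -3.034]
force: [-0.7, 0.5, -0.6]
grip_width: 0.0452
finger_force: 58.9
```

```bash
python3 go.py 0.5576 0.099 0.2605 186.1
```

```text
t 14.7 pos [0.4626 0.0891 0.2612] rpy [-179.99   -0.   -173.83] F [-0.7  0.5 -0.6] w 0.0452 ff 58.8514116872102
now-axes [-0.955 -0.003  0.007] after-turn [-0.955 -0.002  0.007] yaw 0.001
```

>>> drive_tool --targets '[{"dx":-0.1,"dy":0,"dz":0,"yaw":0,"fingers":1},{"dx":-0.15,"dy":0,"dz":0,"yaw":0,"fingers":1},{"dx":-0.15,"dy":0,"dz":0,"yaw":0,"fingers":1},{"dx":-0.15,"dy":0,"dz":0,"yaw":0,"fingers":1},{"dx":-0.15,"dy":0,"dz":0,"yaw":0,"fingers":1},{"dx":-0.15,"dy":0,"dz":0,"yaw":0,"fingers":1},{"dx":-0.1,"dy":0,"dz":0,"yaw":0,"fingers":1},{"dx":0,"dy":0,"dz":0,"yaw":0,"fingers":1},{"dx":0,"dy":0,"dz":0.1,"yaw":0,"fingers":1},{"dx":0,"dy":0,"dz":0.08,"yaw":0,"fingers":1},{"dx":0,"dy":0,"dz":0.04,"yaw":0,"fingers":1},{"dx":0,"dy":0,"dz":0,"yaw":0,"fingers":1},{"dx":0,"dy":0,"dz":0,"yaw":0,"fingers":1}]'

```text
clock: 16.0
position: [0.5566, 0.0988, 0.2392]
tool_rot: [-3.142, -0.0, -3.035]
force: [0.5, 0.3, -2.0]
grip_width: 0.0454
finger_force: 59.5
```

```bash
python3 go.py 0.5576 0.099 0.237 186.1
```

```text
t 16.0 pos [0.5566 0.0988 0.2392] rpy [-1.8000e+02 -1.0000e-02 -1.7389e+02] F [ 0.5  0.3 -2. ] w 0.0454 ff 59.48761065490544
now-axes [-0.01   0.001  0.022] after-turn [-0.01   0.001  0.022] yaw 0.0
```

>>> drive_tool --targets '[{"dx":0,"dy":0,"dz":0.02,"yaw":0,"fingers":1},{"dx":0,"dy":0,"dz":0,"yaw":0,"fingers":1},{"dx":0,"dy":0,"dz":0,"yaw":0,"fingers":0.4},{"dx":0,"dy":0,"dz":0,"yaw":0,"fingers":0.3},{"dx":0,"dy":0,"dz":0,"yaw":0,"fingers":0},{"dx":0,"dy":0,"dz":0,"yaw":0,"fingers":0},{"dx":0,"dy":0,"dz":0,"yaw":0,"fingers":0},{"dx":0,"dy":0,"dz":-0.15,"yaw":0,"fingers":0},{"dx":0,"dy":0,"dz":-0.3,"yaw":0,"fingers":0},{"dx":0,"dy":0,"dz":-0.4,"yaw":0,"fingers":0},{"dx":0,"dy":0,"dz":-0.3,"yaw":0,"fingers":0},{"dx":0,"dy":0,"dz":0,"yaw":0,"fingers":0}]'

```text
clock: 17.2
position: [0.5581, 0.0989, 0.3562]
tool_rot: [3.14, 0.006, -3.035]
force: [0.3, 0.3, -0.1]
grip_width: 0.0853
finger_force: 0.0
```

```bash
python3 go.py 0.6475 -0.1562 0.35 189.9
```

```text
t 17.2 pos [0.5581 0.0989 0.3562] rpy [ 179.93    0.33 -173.91] F [ 0.3  0.3 -0.1] w 0.0853 ff 0.0
now-axes [-0.618 -2.631  0.062] after-turn [-0.442 -2.667  0.062] yaw -0.042
```

>>> drive_tool --targets '[{"dx":-0.05,"dy":-0.25,"dz":0,"yaw":-0.042,"fingers":0},{"dx":-0.055,"dy":-0.35,"dz":0,"yaw":0,"fingers":0},{"dx":-0.055,"dy":-0.35,"dz":0,"yaw":0,"fingers":0},{"dx":-0.055,"dy":-0.35,"dz":0,"yaw":0,"fingers":0},{"dx":-0.055,"dy":-0.35,"dz":0,"yaw":0,"fingers":0},{"dx":-0.055,"dy":-0.35,"dz":0,"yaw":0,"fingers":0},{"dx":-0.055,"dy":-0.35,"dz":0,"yaw":0,"fingers":0},{"dx":-0.055,"dy":-0.31,"dz":0,"yaw":0,"fingers":0},{"dx":0,"dy":0,"dz":0,"yaw":0,"fingers":0},{"dx":0,"dy":0,"dz":0,"yaw":0,"fingers":0}]'

```text
clock: 18.2
position: [0.6435, -0.1569, 0.3514]
tool_rot: [3.141, -0.001, -2.97]
force: [-0.4, -0.1, 0.4]
grip_width: 0.0851
finger_force: 0.0
```

```bash
python3 go.py 0.6475 -0.1562 0.235 189.9
python3 - <<'E'
from h import *
from workcell import grab_frame
import cv2
s=grab_frame("side"); cv2.imwrite("pics/g.png",np.hstack([cv2.resize(s[y:y+120,x:x+80],None,fx=5,fy=5,interpolation=cv2.INTER_CUBIC) for x,y in((345,235),(275,150))]))
E
```

```text
t 18.2 pos [ 0.6435 -0.1569  0.3514] rpy [ 1.7999e+02 -6.0000e-02 -1.7018e+02] F [-0.4 -0.1  0.4] w 0.0851 ff 0.0
now-axes [-4.100e-02 -1.000e-03  1.164e+00] after-turn [-4.100e-02 -1.000e-03  1.164e+00] yaw -0.001
```

View pics/g.png

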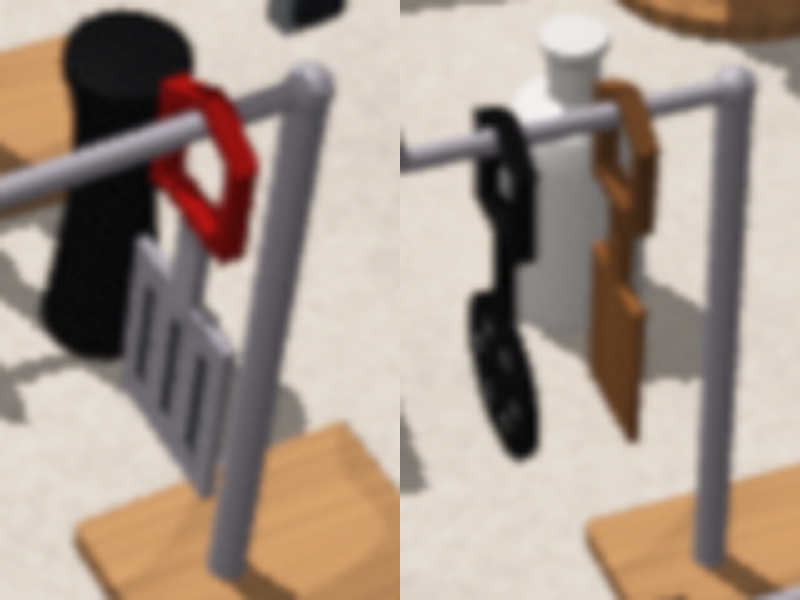

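The skimmer and paddle both hang on the spare bar, and the turner is alone on its own hook. Now gripping the turner.

>>> drive_tool --targets '[{"dx":-0.03,"dy":0,"dz":0.25,"yaw":0,"fingers":0},{"dx":0,"dy":0,"dz":0.25,"yaw":0,"fingers":0},{"dx":0,"dy":0,"dz":0.25,"yaw":0,"fingers":0},{"dx":0,"dy":0,"dz":0.2,"yaw":0,"fingers":0},{"dx":0,"dy":0,"dz":0.2,"yaw":0,"fingers":0},{"dx":0,"dy":0,"dz":0,"yaw":0,"fingers":0.2},{"dx":0,"dy":0,"dz":0,"yaw":0,"fingers":0.4},{"dx":0,"dy":0,"dz":0,"yaw":0,"fingers":0.6},{"dx":0,"dy":0,"dz":0,"yaw":0,"fingers":1},{"dx":0,"dy":0,"dz":0,"yaw":0,"fingers":1},{"dx":0,"dy":0,"dz":0,"yaw":0,"fingers":1},{"dx":0,"dy":0,"dz":0,"yaw":0,"fingers":1},{"dx":0,"dy":0,"dz":0,"yaw":0,"fingers":1}]'

```text
clock: 19.55
position: [0.6472, -0.1558, 0.2383]
tool_rot: [-3.141, 0.002, -2.969]
force: [0.2, 0.1, 6.8]
grip_width: 0.0452
finger_force: 69.2
```

>>> drive_tool --targets '[{"dx":0,"dy":0,"dz":-0.1,"yaw":0,"fingers":1},{"dx":0,"dy":0,"dz":-0.15,"yaw":0,"fingers":1},{"dx":0,"dy":0,"dz":0,"yaw":0,"fingers":1},{"dx":0,"dy":0,"dz":0,"yaw":0,"fingers":1},{"dx":0,"dy":0,"dz":0,"yaw":0,"fingers":1}]'

```text
clock: 20.05
position: [0.6464, -0.1557, 0.2618]
tool_rot: [3.141, -0.001, -2.969]
force: [0.3, -0.3, -1.3]
grip_width: 0.045
finger_force: 68.8
```

```bash
python3 go.py 0.492 -0.1833 0.2605 189.9
```

```text
t 20.05 pos [ 0.6464 -0.1557  0.2618] rpy [ 1.7998e+02 -4.0000e-02 -1.7011e+02] F [ 0.3 -0.3 -1.3] w 0.045 ff 68.78317998125567
now-axes [ 1.568 -0.007  0.014] after-turn [ 1.568 -0.007  0.014] yaw -0.0
```

>>> drive_tool --targets '[{"dx":0.12,"dy":0,"dz":0.01,"yaw":0,"fingers":1},{"dx":0.15,"dy":-0.01,"dz":0,"yaw":0,"fingers":1},{"dx":0.15,"dy":0,"dz":0,"yaw":0,"fingers":1},{"dx":0.15,"dy":0,"dz":0,"yaw":0,"fingers":1},{"dx":0.15,"dy":0,"dz":0,"yaw":0,"fingers":1},{"dx":0.15,"dy":0,"dz":0,"yaw":0,"fingers":1},{"dx":0.15,"dy":0,"dz":0,"yaw":0,"fingers":1},{"dx":0.15,"dy":0,"dz":0,"yaw":0,"fingers":1},{"dx":0.15,"dy":0,"dz":0,"yaw":0,"fingers":1},{"dx":0.15,"dy":0,"dz":0,"yaw":0,"fingers":1},{"dx":0.1,"dy":0,"dz":0,"yaw":0,"fingers":1},{"dx":0,"dy":0,"dz":0,"yaw":0,"fingers":1}]'

```text
clock: 21.25
position: [0.4913, -0.184, 0.2613]
tool_rot: [3.141, -0.0, -2.97]
force: [0.1, -0.2, -0.6]
grip_width: 0.0454
finger_force: 68.8
```

```bash
python3 go.py 0.43 0.10 0.29 180
```

```text
t 21.25 pos [ 0.4913 -0.184   0.2613] rpy [ 1.7999e+02 -2.0000e-02 -1.7016e+02] F [ 0.1 -0.2 -0.6] w 0.0454 ff 68.7684339297266
now-axes [ 0.119  2.903 -0.286] after-turn [ 0.613  2.84  -0.286] yaw 0.109
```

>>> drive_tool --targets '[{"dx":0,"dy":0,"dz":-0.14,"yaw":0.055,"fingers":1},{"dx":0,"dy":0,"dz":-0.14,"yaw":0.054,"fingers":1},{"dx":0.1,"dy":0.25,"dz":0,"yaw":0,"fingers":1},{"dx":0.1,"dy":0.3,"dz":0,"yaw":0,"fingers":1},{"dx":0.1,"dy":0.35,"dz":0,"yaw":0,"fingers":1},{"dx":0.1,"dy":0.35,"dz":0,"yaw":0,"fingers":1},{"dx":0.1,"dy":0.35,"dz":0,"yaw":0,"fingers":1},{"dx":0.1,"dy":0.35,"dz":0,"yaw":0,"fingers":1},{"dx":0,"dy":0.35,"dz":0,"yaw":0,"fingers":1},{"dx":0,"dy":0.35,"dz":0,"yaw":0,"fingers":1},{"dx":0,"dy":0.35,"dz":0,"yaw":0,"fingers":1},{"dx":0,"dy":0.35,"dz":0,"yaw":0,"fingers":1},{"dx":0,"dy":0.35,"dz":0,"yaw":0,"fingers":1},{"dx":0,"dy":0.35,"dz":0,"yaw":0,"fingers":1},{"dx":0,"dy":0.3,"dz":0,"yaw":0,"fingers":1},{"dx":0,"dy":0.25,"dz":0,"yaw":0,"fingers":1},{"dx":0,"dy":0,"dz":0,"yaw":0,"fingers":1},{"dx":0,"dy":0,"dz":0,"yaw":0,"fingers":1}]'

```text
clock: 23.05
position: [0.4316, 0.2767, 0.2889]
tool_rot: [-3.141, -0.001, -3.139]
force: [0.1, -1.2, -1.2]
grip_width: 0.0448
finger_force: 68.8
```

```bash
python3 go.py 0.456 0.3065 0.265 180
python3 - <<'E'
from h import *
from workcell import grab_frame, readout
import cv2
s=grab_frame("side");t=grab_frame("top");cv2.imwrite("pics/s_h.png",s)
p=readout.observe()["position"]; e=p+[0,0,-.123]
print("edge pred corners",[proj("side",e+[0,dy,0]).round(1) for dy in(-.03,0,.03)], "blade top",[proj("side",e+[0,dy,.08]).round(1) for dy in(-.03,.03)])
u,v=proj("side",e).astype(int); x0,y0=u-60,v-85
print(x0,y0); cv2.imwrite("pics/h.png",cv2.resize(s[y0:y0+115,x0:x0+120],None,fx=5,fy=5,interpolation=cv2.INTER_CUBIC))
E
```

```text
t 23.05 pos [0.4316 0.2767 0.2889] rpy [-1.7997e+02 -3.0000e-02 -1.7987e+02] F [ 0.1 -1.2 -1.2] w 0.0448 ff 68.76996882274398
now-axes [-0.245  0.298  0.239] after-turn [-0.244  0.298  0.239] yaw 0.001
edge pred corners [array([225.3, 190.1]), array([223.3, 182.2]), array([221.4, 174.6])] blade top [array([221.7, 159.9]), array([217.7, 144.8])]
163 97
```

View pics/h.png

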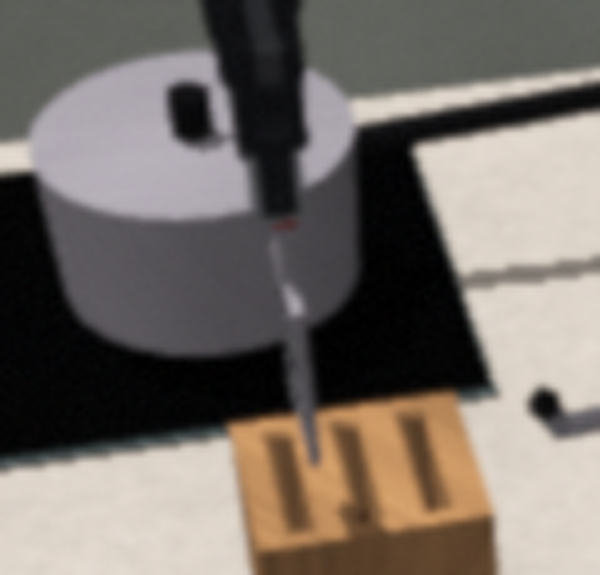

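The blade hangs straight in the grip. Its near lower corner is at (225.6,189.6), against a predicted (225.3,190.1), so it is almost not askew. I'll try the slot nearest the robot first.

>>> drive_tool --targets '[{"dx":0.04,"dy":0.15,"dz":0,"yaw":0,"fingers":1},{"dx":0.035,"dy":0.15,"dz":0,"yaw":0,"fingers":1},{"dx":0,"dy":0,"dz":0.2,"yaw":0,"fingers":1},{"dx":0,"dy":0,"dz":0.2,"yaw":0,"fingers":1},{"dx":0,"dy":0,"dz":0,"yaw":0,"fingers":1},{"dx":0,"dy":0,"dz":0,"yaw":0,"fingers":1}]'

```text
clock: 23.75
position: [0.424, 0.3067, 0.2497]
tool_rot: [-3.142, -0.0, -3.14]
force: [-0.7, 0.2, -0.6]
grip_width: 0.0455
finger_force: 68.7
```

```bash
python3 go.py 0.424 0.307 0.183 180
```

```text
t 23.75 pos [0.424  0.3067 0.2497] rpy [-1.8000e+02 -1.0000e-02 -1.7991e+02] F [-0.7  0.2 -0.6] w 0.0455 ff 68.72725520210224
now-axes [-0.001  0.003  0.667] after-turn [-0.001  0.003  0.667] yaw 0.001
```

>>> drive_tool --targets '[{"dx":0,"dy":0,"dz":0.05,"yaw":0,"fingers":1},{"dx":0,"dy":0,"dz":0.05,"yaw":0,"fingers":1},{"dx":0,"dy":0,"dz":0.03,"yaw":0,"fingers":1},{"dx":0,"dy":0,"dz":0.02,"yaw":0,"fingers":1},{"dx":0,"dy":0,"dz":0,"yaw":0,"fingers":1}]'

```text
clock: 24.25
position: [0.424, 0.3061, 0.2341]
tool_rot: [-3.141, -0.0, -3.14]
force: [0.6, 0.2, -0.9]
grip_width: 0.0456
finger_force: 68.7
```

>>> drive_tool --targets '[{"dx":0,"dy":0,"dz":0.03,"yaw":0,"fingers":1},{"dx":0,"dy":0,"dz":0.03,"yaw":0,"fingers":1},{"dx":0,"dy":0,"dz":0,"yaw":0,"fingers":1}]'

```text
clock: 24.55
position: [0.4239, 0.3061, 0.2279]
tool_rot: [-3.141, -0.0, -3.14]
force: [-0.5, 0.2, -1.8]
grip_width: 0.045
finger_force: 68.7
```

>>> drive_tool --targets '[{"dx":0,"dy":0,"dz":0.05,"yaw":0,"fingers":1},{"dx":0,"dy":0,"dz":0.05,"yaw":0,"fingers":1},{"dx":0,"dy":0,"dz":0.05,"yaw":0,"fingers":1},{"dx":0,"dy":0,"dz":0,"yaw":0,"fingers":1}]'

```text
clock: 24.95
position: [0.4237, 0.3059, 0.2125]
tool_rot: [-3.141, -0.001, -3.14]
force: [-0.4, -0.4, -1.2]
grip_width: 0.045
finger_force: 68.7
```

>>> drive_tool --targets '[{"dx":0,"dy":0,"dz":0.05,"yaw":0,"fingers":1},{"dx":0,"dy":0,"dz":0.05,"yaw":0,"fingers":1},{"dx":0,"dy":0,"dz":0.05,"yaw":0,"fingers":1},{"dx":0,"dy":0,"dz":0.04,"yaw":0,"fingers":1},{"dx":0,"dy":0,"dz":0,"yaw":0,"fingers":1}]'

```text
clock: 25.45
position: [0.4238, 0.306, 0.1937]
tool_rot: [-3.141, -0.001, -3.14]
force: [-0.5, -0.4, -0.2]
grip_width: 0.0455
finger_force: 68.7
```

>>> drive_tool --targets '[{"dx":0,"dy":0,"dz":0.02,"yaw":0,"fingers":1},{"dx":0,"dy":0,"dz":0.02,"yaw":0,"fingers":1},{"dx":0,"dy":0,"dz":0,"yaw":0,"fingers":1}]'

```text
clock: 25.75
position: [0.424, 0.3061, 0.1901]
tool_rot: [-3.141, -0.0, -3.14]
force: [-0.5, 0.2, -0.5]
grip_width: 0.0455
finger_force: 68.7
```

Edge at about 67 mm. From here I'll feel through the 60 mm level in 2 mm steps.

>>> drive_tool --targets '[{"dx":0,"dy":0,"dz":0.02,"yaw":0,"fingers":1},{"dx":0,"dy":0,"dz":0.02,"yaw":0,"fingers":1},{"dx":0,"dy":0,"dz":0,"yaw":0,"fingers":1}]'

```text
clock: 26.05
position: [0.4239, 0.3061, 0.1861]
tool_rot: [-3.141, -0.0, -3.14]
force: [-0.1, -0.4, -0.9]
grip_width: 0.0456
finger_force: 68.7
```

>>> drive_tool --targets '[{"dx":0,"dy":0,"dz":0.02,"yaw":0,"fingers":1},{"dx":0,"dy":0,"dz":0,"yaw":0,"fingers":1}]'

```text
clock: 26.25
position: [0.4239, 0.3061, 0.1841]
tool_rot: [-3.141, -0.0, -3.14]
force: [1.0, 0.3, -0.6]
grip_width: 0.0456
finger_force: 68.7
```

>>> drive_tool --targets '[{"dx":0,"dy":0,"dz":0.015,"yaw":0,"fingers":1},{"dx":0,"dy":0,"dz":0,"yaw":0,"fingers":1}]'

```text
clock: 26.45
position: [0.424, 0.3061, 0.1826]
tool_rot: [-3.141, -0.0, -3.14]
force: [0.2, -0.4, -0.8]
grip_width: 0.0458
finger_force: 68.7
```

>>> drive_tool --targets '[{"dx":0,"dy":0,"dz":0.015,"yaw":0,"fingers":1},{"dx":0,"dy":0,"dz":0,"yaw":0,"fingers":1}]'

```text
clock: 26.65
position: [0.424, 0.3061, 0.1811]
tool_rot: [-3.141, -0.0, -3.14]
force: [-0.5, -0.3, -1.1]
grip_width: 0.0452
finger_force: 68.7
```

>>> drive_tool --targets '[{"dx":0,"dy":0,"dz":0.015,"yaw":0,"fingers":1},{"dx":0,"dy":0,"dz":0,"yaw":0,"fingers":1}]'

```text
clock: 26.85
position: [0.4239, 0.3061, 0.1796]
tool_rot: [-3.141, -0.0, -3.14]
force: [-0.9, -0.6, -0.9]
grip_width: 0.0455
finger_force: 68.7
```

>>> drive_tool --targets '[{"dx":0,"dy":0,"dz":0.015,"yaw":0,"fingers":1},{"dx":0,"dy":0,"dz":0,"yaw":0,"fingers":1}]'

```text
clock: 27.05
position: [0.4239, 0.3061, 0.1781]
tool_rot: [-3.141, -0.0, -3.14]
force: [0.3, -0.0, -1.2]
grip_width: 0.0452
finger_force: 68.7
```

>>> drive_tool --targets '[{"dx":0,"dy":0,"dz":0.02,"yaw":0,"fingers":1},{"dx":0,"dy":0,"dz":0,"yaw":0,"fingers":1}]'

```text
clock: 27.25
position: [0.4239, 0.3061, 0.1761]
tool_rot: [-3.141, -0.0, -3.14]
force: [0.2, -0.3, -0.5]
grip_width: 0.0452
finger_force: 68.7
```

>>> drive_tool --targets '[{"dx":0,"dy":0,"dz":0.02,"yaw":0,"fingers":1},{"dx":0,"dy":0,"dz":0,"yaw":0,"fingers":1}]'

```text
clock: 27.45
position: [0.4239, 0.3061, 0.1741]
tool_rot: [-3.141, -0.0, -3.14]
force: [0.2, 0.2, -0.8]
grip_width: 0.0453
finger_force: 68.7
```

No contact 9 mm below the shallow floor level, so this is the deep slot. Continuing gently.

>>> drive_tool --targets '[{"dx":0,"dy":0,"dz":0.025,"yaw":0,"fingers":1},{"dx":0,"dy":0,"dz":0.025,"yaw":0,"fingers":1},{"dx":0,"dy":0,"dz":0,"yaw":0,"fingers":1}]'

```text
clock: 27.75
position: [0.4239, 0.3061, 0.1689]
tool_rot: [-3.141, -0.0, -3.14]
force: [-0.0, 0.2, -0.6]
grip_width: 0.0459
finger_force: 68.7
```

>>> drive_tool --targets '[{"dx":0,"dy":0,"dz":0.025,"yaw":0,"fingers":1},{"dx":0,"dy":0,"dz":0.025,"yaw":0,"fingers":1},{"dx":0,"dy":0,"dz":0.025,"yaw":0,"fingers":1},{"dx":0,"dy":0,"dz":0,"yaw":0,"fingers":1}]'

```text
clock: 28.15
position: [0.4239, 0.306, 0.1614]
tool_rot: [-3.141, -0.0, -3.14]
force: [0.3, -0.7, -0.8]
grip_width: 0.0455
finger_force: 68.7
```

>>> drive_tool --targets '[{"dx":0,"dy":0,"dz":0.025,"yaw":0,"fingers":1},{"dx":0,"dy":0,"dz":0.025,"yaw":0,"fingers":1},{"dx":0,"dy":0,"dz":0.025,"yaw":0,"fingers":1},{"dx":0,"dy":0,"dz":0,"yaw":0,"fingers":1}]'

```text
clock: 28.55
position: [0.4239, 0.3061, 0.1539]
tool_rot: [-3.141, -0.0, -3.14]
force: [-0.4, -0.1, -0.6]
grip_width: 0.0455
finger_force: 68.7
```

>>> drive_tool --targets '[{"dx":0,"dy":0,"dz":0.02,"yaw":0,"fingers":1},{"dx":0,"dy":0,"dz":0,"yaw":0,"fingers":1}]'

```text
clock: 28.75
position: [0.424, 0.3061, 0.1521]
tool_rot: [-3.141, -0.0, -3.14]
force: [0.0, -0.4, -1.4]
grip_width: 0.0452
finger_force: 68.7
```

>>> drive_tool --targets '[{"dx":0,"dy":0,"dz":0.015,"yaw":0,"fingers":1},{"dx":0,"dy":0,"dz":0,"yaw":0,"fingers":1}]'

```text
clock: 28.95
position: [0.424, 0.3061, 0.1507]
tool_rot: [-3.141, -0.0, -3.14]
force: [0.4, -0.0, -0.2]
grip_width: 0.0456
finger_force: 68.7
```

>>> drive_tool --targets '[{"dx":0,"dy":0,"dz":0.015,"yaw":0,"fingers":1},{"dx":0,"dy":0,"dz":0,"yaw":0,"fingers":1}]'

```text
clock: 29.15
position: [0.424, 0.3061, 0.1491]
tool_rot: [-3.141, -0.0, -3.14]
force: [-0.4, -0.9, -1.3]
grip_width: 0.0453
finger_force: 68.7
```

>>> drive_tool --targets '[{"dx":0,"dy":0,"dz":0.015,"yaw":0,"fingers":1},{"dx":0,"dy":0,"dz":0,"yaw":0,"fingers":1}]'

```text
clock: 29.35
position: [0.4239, 0.3061, 0.1476]
tool_rot: [-3.141, -0.0, -3.14]
force: [-0.3, 0.6, -1.6]
grip_width: 0.0456
finger_force: 68.7
```

>>> drive_tool --targets '[{"dx":0,"dy":0,"dz":0.01,"yaw":0,"fingers":1},{"dx":0,"dy":0,"dz":0,"yaw":0,"fingers":1}]'

```text
clock: 29.55
position: [0.424, 0.3062, 0.1467]
tool_rot: [-3.142, -0.0, -3.14]
force: [0.0, 0.0, -0.8]
grip_width: 0.0452
finger_force: 68.7
```

>>> drive_tool --targets '[{"dx":0,"dy":0,"dz":0.007,"yaw":0,"fingers":1},{"dx":0,"dy":0,"dz":0,"yaw":0,"fingers":1}]'

```text
clock: 29.75
position: [0.424, 0.3062, 0.146]
tool_rot: [-3.142, -0.0, -3.14]
force: [0.0, -0.1, -0.2]
grip_width: 0.0457
finger_force: 68.7
```

>>> drive_tool --targets '[{"dx":0,"dy":0,"dz":0.006,"yaw":0,"fingers":1},{"dx":0,"dy":0,"dz":0,"yaw":0,"fingers":1}]'

```text
clock: 29.95
position: [0.424, 0.3062, 0.1455]
tool_rot: [-3.142, -0.0, -3.14]
force: [0.0, -0.8, -1.1]
grip_width: 0.045
finger_force: 68.7
```

>>> drive_tool --targets '[{"dx":0,"dy":0,"dz":0.006,"yaw":0,"fingers":1},{"dx":0,"dy":0,"dz":0,"yaw":0,"fingers":1}]'

```text
clock: 30.15
position: [0.424, 0.3061, 0.1448]
tool_rot: [-3.141, -0.0, -3.14]
force: [-0.2, 0.1, -1.4]
grip_width: 0.0453
finger_force: 68.7
```

>>> drive_tool --targets '[{"dx":0,"dy":0,"dz":0.006,"yaw":0,"fingers":1},{"dx":0,"dy":0,"dz":0,"yaw":0,"fingers":1}]'

```text
clock: 30.35
position: [0.4242, 0.3062, 0.1445]
tool_rot: [3.141, 0.0, -3.14]
force: [-0.6, -0.6, 5.4]
grip_width: 0.0453
finger_force: 69.1
```

>>> drive_tool --targets '[{"dx":0,"dy":0,"dz":0.006,"yaw":0,"fingers":1},{"dx":0,"dy":0,"dz":0,"yaw":0,"fingers":1}]'

```text
clock: 30.55
position: [0.4245, 0.3064, 0.1444]
tool_rot: [3.141, 0.001, -3.14]
force: [-1.3, -1.2, 12.7]
grip_width: 0.0455
finger_force: 68.4
```

It touched the floor at 12.7 N, at the predicted depth. Relieving the pressure, then releasing slowly.

>>> drive_tool --targets '[{"dx":0,"dy":0,"dz":-0.007,"yaw":0,"fingers":1},{"dx":0,"dy":0,"dz":0,"yaw":0,"fingers":1},{"dx":0,"dy":0,"dz":0,"yaw":0,"fingers":1},{"dx":0,"dy":0,"dz":0,"yaw":0,"fingers":0.4},{"dx":0,"dy":0,"dz":0,"yaw":0,"fingers":0.3},{"dx":0,"dy":0,"dz":0,"yaw":0,"fingers":0.1},{"dx":0,"dy":0,"dz":0,"yaw":0,"fingers":0},{"dx":0,"dy":0,"dz":0,"yaw":0,"fingers":0},{"dx":0,"dy":0,"dz":-0.1,"yaw":0,"fingers":0},{"dx":0,"dy":0,"dz":-0.3,"yaw":0,"fingers":0},{"dx":0,"dy":0,"dz":-0.4,"yaw":0,"fingers":0},{"dx":0,"dy":0,"dz":-0.4,"yaw":0,"fingers":0},{"dx":0,"dy":0,"dz":-0.3,"yaw":0,"fingers":0},{"dx":0,"dy":0,"dz":0,"yaw":0,"fingers":0},{"dx":0,"dy":0,"dz":0,"yaw":0,"fingers":0},{"dx":0,"dy":0,"dz":0,"yaw":0,"fingers":0}]'

```text
clock: 32.15
position: [0.4237, 0.3059, 0.2938]
tool_rot: [-3.141, -0.001, -3.14]
force: [0.2, -0.5, 0.1]
grip_width: 0.0853
finger_force: 0.0
```

Run:
```python
from h import *
from workcell import grab_frame, readout
import cv2
a=cv2.imread("pics/g.png")
s=grab_frame("side"); cv2.imwrite("pics/end.png",s)
red=(s[...,2]>110)&(s[...,1]<60)&(s[...,0]<60); v,u=np.nonzero(red)
print("red px bbox",u.min(),u.max(),v.min(),v.max(),"n",len(u))
p=np.array([.424,.306,.192])
print("expected loop",[proj("side",p+[0,y,z]).round(1) for y,z in((0,.007),(-.023,-.01),(.023,-.01),(-.023,-.051),(.023,-.051))])
b=np.hstack([cv2.resize(s[y:y+120,x:x+80],None,fx=5,fy=5,interpolation=cv2.INTER_CUBIC) for x,y in((345,235),(275,150))])
d=cv2.absdiff(a,b)[:,400:]; print("spare hook change mean/max",d.mean(),d.max(),"where",[w.mean().round() for w in np.nonzero(d.max(2)>60)] if (d>60).any() else None)
print(readout.observe()["position"],readout.observe()["clock"])
```

```text
red px bbox 215 222 162 184 n 60
expected loop [array([216.4, 163.1]), array([218.7, 175.1]), array([215.9, 163.7]), array([220.6, 189.7]), array([217.8, 178.2])]
spare hook change mean/max 7.065418055555556 102 where [np.float64(551.0), np.float64(51.0)]
[0.42364004 0.3058868  0.29358211] 32.2
```

```bash
python3 -c "
from workcell import workorder
print(workorder.job_done())"
```

```text
the job is handed in; nothing more can be done
None
```

I moved the skimmer and paddle to the spare hook, stood the turner on the floor of the deep slot (the one nearest the robot), and handed the job in at about 32 s; no verdict was returned, but the last camera check matched the expected positions.

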